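Unpin the tube from the welding jig

TASK

Slide the jig's sprung locking bolt back by its handle and tip the handle fully down-slope into its holding notch, so that the bolt stays back on its own when you let go. Then lift the freed square tube out of the sloping jig, lay it down gently, centred and seated between the posts of the empty saddle, and let go, leaving the bolt held back and everything else on the bench undisturbed.

Things in the scene. Friction and masses are not known exactly. Their poses are not given: they have to be found in the camera images.
- tube_center (a point): Centre of the square steel tube pinned in the sloping jig: 40 x 40 mm, 130 mm long, 4 mm wall, open ends, 0.35 to 0.65 kg. Local y is its length. It starts level, two sides parallel to the plate; grip it at its middle across the sides that look up and down the slope (closing along the plate's x): nothing stands there.
- face: The welding jig's sloping plate (fixed), 170 (x) by 280 mm (y). Origin on its surface at its middle, 85 mm above the table; x points up the slope (away from the robot at yaw 0), y is level along it, z is its outward normal, leaning 30 degrees from vertical towards the robot. Sites seat and notch have the same axes.
- seat (a point): Where the tube's centre sits in the jig: plate (0, -55, 30) mm, on two 10 mm high strips. In plate axes: two fence blocks at y = -100 and -10 mm (12 mm wide, 32 mm high, x -34 to -20.5) stop it sliding down the slope; an end stop, 45 mm high, stands at y = -135 to -123. The tube's +y end is at y = 10.
- bolt (a joint): Travel in m of the sprung locking bolt along the plate's +y: 0 = home, its 18 mm thick nose 22 mm inside the tube's +y end; 0.042 = fully back. The spring pushes it home with 4.5 N (at 0) to 12 N. Above 0.024 the nose is clear of the tube. It runs along y at plate x = 0, z = 30 mm. Held in the notch it rests at about 0.028; otherwise it snaps home when let go.
- handle (a joint): Angle in rad of the bolt's handle about the bolt's axis: 0 = standing along the plate's z, + = tipped down-slope (to the plate's -x), - = up-slope. Range -0.5 to 0.5; starts from -0.45 to 0; stays where left (1 N moves it, plus the grip of the fingers if they pinch it hard). The keeper block stops it near 0 until the bolt is back 0.031 or more; +0.5 with the bolt back is fully in the notch.
- handle_grip (a point): Centre of the black ball knob, 32 mm in diameter, at the end of the bolt's handle (a 14 mm round steel rod), 75 mm from the bolt's axis. Local z points outward along the handle, local y is the plate's y. At plate y = 60 mm with the bolt home; it moves along y with the bolt and swings about the bolt's axis with the handle.
- notch (a point): Middle of the holding notch, on the down-slope side of the bolt: plate (-25, 97, 40) mm. It is the gap y 81 to 113 between the keeper block (x -40 to -9.5, y 42 to 81 mm) and the rear cheek (y 113 to 130). These and the bolt's bearing blocks (x -40 to 22, y 28 to 130) are at most 62 mm high above the plate.
- saddle_empty: The empty saddle (fixed) where the tube goes, left or right of the jig. Origin: centre of its underside; a tube lies along local x, its centre at (0, 0, 50) mm. Base 140 x 76 x 8 mm; two cross bars at x = +-45 mm (12 mm thick, top at z = 30) carry it, each between two posts 48 mm apart, up to z = 53. The middle is open beside the tube.
- saddle_full: The other saddle, just the same, with a finished tube in it; leave it alone.
- tube_done_center (a point): Centre of the finished tube in the full saddle, the same size as the other; leave it alone.
- spray: Upright spray bottle, 68 mm diameter, 182 mm tall; origin at the middle of its underside; leave it alone.
- can: Upright can, 66 mm diameter, 150 mm tall; origin at the middle of its underside; leave it alone.
- drill: Cordless drill standing on its battery (95 x 70 mm), 170 mm tall; origin at the middle of its underside; leave it alone.
- discs: Stack of grinding discs, 115 mm diameter, 30 mm high; origin at the middle of its underside; leave it alone.
- square: Flat triangular magnetic welding square, 100 mm sides, 20 mm high; origin at the middle of its underside; leave it alone.
- clamp: G-clamp lying flat, about 170 x 70 mm, 20 mm high; origin at the middle of its underside; leave it alone.
Things that resemble listed ones, but are neither listed nor needed, are in the scene too. Leave any green or turquoise look-alike of the part that bears tube_center alone.

How it is judged:
On the way, in this order (a step that is already met when the one before it is completed fails the run):
1. the bolt is held back by its notch, with the handle let go (value of joint bolt above 0.024 m and value of joint handle above 0.28 rad and contact force between the fingers and handle below 0.5 N), for 0.3 s.
2. the tube is lifted clear of the jig while the bolt stays held back (value of joint bolt above 0.024 m and value of joint handle above 0.28 rad and z of tube_center in the frame of face above 0.09 m), for 0.1 s.
At the end, for the whole second after the job is handed in: The bolt is back more than 24 mm with its handle tipped more than 0.28 rad into the notch; the tube rests in the empty saddle, its centre within 25 mm along, 9 mm across and 5 mm in height of the seated place, its length within 0.12 rad of the saddle's, released and at rest (value of joint bolt above 0.024 m and value of joint handle above 0.28 rad and x of tube_center in the frame of saddle_empty between -0.025 and 0.025 m and y of tube_center in the frame of saddle_empty between -0.009 and 0.009 m and z of tube_center in the frame of saddle_empty between 0.045 and 0.055 m and angle between the y axis of tube_center and the x axis of saddle_empty, either way round below 0.12 rad and linear speed of tube below 0.02 m/s); the robot touches nothing.
It fails at once if the tube is dropped (out of the fingers and moving faster than 0.4 m/s) (contact force between the fingers and tube below 0.1 N and linear speed of tube above 0.4 m/s).
It fails at once if the tube is driven onto the saddle (over 100 N) (contact force between tube and saddle_empty above 100 N).
It fails at once if the finished tube in the full saddle is moved by more than 15 mm (distance of tube_done_center from where it was at the start of the episode above 0.015 m).
It fails at once if a bystander (spray bottle, can, drill, discs, square or clamp) is pushed or tipped by more than 25 mm (distance of any of spray, can, drill, discs, square, clamp from where it was at the start of the episode above 0.025 m).
It also fails if it takes over 54 s, if anything falls off the work surface, if the arm or the gripper's body presses on something with over 40 N, if the wrist force passes 120 N, or if a joint passes its speed limit or range.

ROBOT

A 7-joint arm with a two-finger parallel gripper is mounted at the origin on the work surface. World frame = base frame: x ahead of the robot, y to its left, z up, the work surface at z = 0. Lengths are in m, angles in rad, forces in N, time in s.
With the tool pointing down it reaches from about 0.4 to 0.9 m from the base axis. Payload 5.5 kg.
Tool frame: the origin (TCP) lies midway between the tips of the shut fingers; the grasp point (between the pads) lies 19 mm behind it; z points along the fingers, y is the line along which they close (so a half turn about z gives the same grasp; the last joint's range is limited). The gripper opens to 85 mm and grips with 20 to 120 N. Pads are 22 mm wide; open, the fingers measure 114 mm over their backs; the gripper's body (76 mm by 85 mm) begins 54 mm behind the grasp point. The pads swing forward as they close: fully open they stand 13 mm farther back than shut.
Start: joints at [1.39, 0.501, -0.427, 1.55, 0.221, 1.138, -0.21], TCP at [0.279, -0.587, 0.231] pointing down, gripper open.
Joint ranges: [-2.88, 2.88], [-0.31, 2.03], [-1.54, 1.56], [0.2, 2.42], [-1.41, 4.55], [0.19, 2.02], [-2.57, 2.57]. Speed limits (rad/s): [2.57, 2.57, 3.14, 3.14, 3.14, 3.14, 3.14].

INTERFACE

Orientations are given as a 3x3 rotation matrix whose columns are the frame's x, y, z axes.
In Python, from rig import robot gives the robot as it stands. The module is installed in compiled form; this text tells all that it offers.
- The arm moves only by the shell command python3 -m creep 'ROWS' [OPENING] [FORCE]. ROWS is JSON, one flat list of numbers, 6 for each row, row after row: the shift along the tool's x, y, z each as a share of 300 mm, from -1 to 1, then the turn, a rotation vector about the tool's x, y, z each as a share of pi rad, from -1 to 1. A call has 1 to 8 rows; each row shifts and turns the commanded pose from where the row before left it, along the tool's axes as they then stand; what a row does not reach is not made up. A row lasts 1/12 s, in which the tool goes at most 41.7 mm and 7.16 degrees, less where a joint would pass 70% of its speed; a pose out of reach is approached as far as the arm can. A call with a number of a shift or a turn outside -1 to 1 is refused whole. A call with a gripper value outside its range is refused whole. OPENING is the opening in per cent of the stroke, from 0 (shut) to 100 (fully open), set as the call begins (- or left out, the last holds). The fingers move at their own pace and stop on an object; FORCE is the grip in N (left out, the last holds). Time passes only in rows, so rows that do not move let the fingers close. It gives the time, the measured TCP pose, the force, the opening and the grip force at its end, in the units of the state.
- robot.sense(): the state, without advancing time (a new reading comes with each control period).
- robot.snapshot(name): name is "scene" or "top" or "wrist"; returns the picture (400x640x3 uint8, red, green, blue); there is no depth.
- robot.calibration(name): a dict with "K" (3x3 intrinsics, pixels), "k1" (the pictures are not rectified: a ray, as slopes to the right and down, at radius r is drawn at 1 + k1 r^2 times it, then the intrinsics apply), "R" (3x3) and "t" (3): a world point X has camera coordinates R X + t; the wrist camera has in their place "tool_from_camera" (4x4, takes a point from camera to tool coordinates, whose origin is the TCP and whose axes are the flange's). Camera axes: x right, y down, z forward; pixel columns grow to the right and rows downward; lengths in m; the calibration is good to about 2 mm. A picture is of the moment at which its call begins: read the wrist's pose just before it. calibration takes no time and is no camera call.
- robot.sign_off(): hands the job in; it is judged then, once.
The state is a dict: "time": time; "joint_positions": joint angles; "dq": joint speeds; "joint_efforts": joint torques, N m; "position": TCP position; "ee_rot": TCP orientation; "ft_force": force on the tool from outside, world axes, zero at the start; "ft_torque": the same for the moment, N m; "opening": finger opening in m; "finger_force": force on a finger pad.
Only numpy, scipy, OpenCV 4.12 (cv2) and the standard library are available. Lean on these libraries where they do the work, as an engineer would, in place of code of your own. Each camera call takes 0.05 s, during which the arm holds its last target. There are 200 camera calls.

## Working session

There is one attempt and no reset: what is moved stays moved. The work goes in short steps, Python scripts to look and compute and a shell command to move; the robot and the scene stay as the last step left them, time stands still between calls to the robot, and variables do not carry over. Pictures are saved under pics/ and viewed, at most 10 in all, crops included, and the job is handed in when it is done.

```bash
mkdir -p pics; python3 - <<'E'
from rig import robot
import cv2,numpy as np
for n in("scene","top"):
    cv2.imwrite(f"pics/{n}0.png",robot.snapshot(n)[:,:,::-1])
    c=robot.calibration(n);print(n,{k:np.round(v,3).tolist() for k,v in c.items()})
c=robot.calibration("wrist");print({k:np.round(v,3).tolist() for k,v in c.items()})
s=robot.sense();print(s["time"],s["position"],np.round(s["ee_rot"],3),s["opening"])
E
```

```text
scene {'K': [[385.927, 0.0, 321.801], [0.0, 385.927, 198.006], [0.0, 0.0, 1.0]], 'k1': -0.03, 'R': [[-0.698, 0.716, 0.007], [0.476, 0.471, -0.742], [-0.534, -0.515, -0.67]], 't': [0.336, -0.126, 1.724]}
top {'K': [[392.364, 0.0, 313.73], [0.0, 392.364, 195.369], [0.0, 0.0, 1.0]], 'k1': -0.033, 'R': [[0.02, -1.0, -0.001], [-0.984, -0.02, -0.176], [0.176, 0.005, -0.984]], 't': [-0.014, 0.476, 1.49]}
{'K': [[342.767, 0.0, 319.911], [0.0, 342.767, 201.24], [0.0, 0.0, 1.0]], 'k1': -0.062, 'tool_from_camera': [[0.0, -0.95, -0.311, 0.08], [1.0, 0.0, 0.001, -0.001], [-0.0, -0.311, 0.95, -0.143], [0.0, 0.0, 0.0, 1.0]]}
0.1 [ 0.27877516 -0.58646488  0.23032584] [[ 0.903  0.429 -0.001]
 [ 0.429 -0.903  0.002]
 [ 0.    -0.002 -1.   ]] 0.08570013163816381
```

View pics/scene0.png

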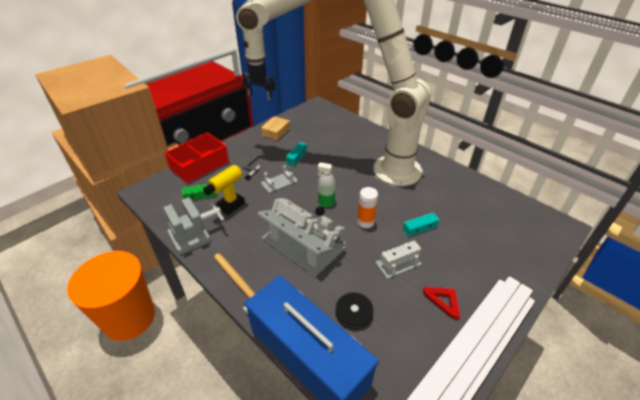

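View pics/top0.png

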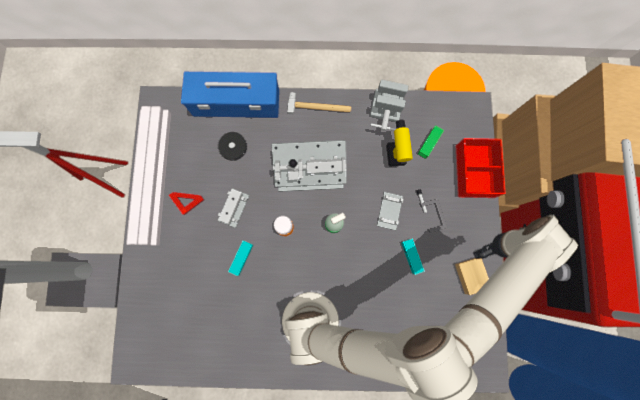

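The jig is at top (309,165) and scene (303,235), with the black knob at top (293,163). The two saddles are at top (233,207) and (390,210). Things that could be mistaken for the tube are the turquoise bars at top (241,258) and (413,256), the green bar at (430,142), and the finished tube in one saddle. I choose the steel tube on the jig's right half, about (325,167), and check it in one close crop.

```bash
cat > h.py <<'E'
import numpy as np,cv2
from rig import robot
np.set_printoptions(precision=4,suppress=True)
def cam(n,s=None):
    c=robot.calibration(n);K=np.array(c["K"]);k=c["k1"]
    if n=="wrist":
        T=np.array(c["tool_from_camera"]);s=s or robot.sense();Rw=np.array(s["ee_rot"])
        R=(Rw@T[:3,:3]).T;o=Rw@T[:3,3]+np.array(s["position"])
    else: R=np.array(c["R"]);o=-R.T@np.array(c["t"])
    return K,k,R,o
def ray(C,p):
    K,k,R,o=C
    u=cv2.undistortPoints(np.array([[p]],float),K,np.array([k,0,0,0.]))[0,0]
    d=R.T@np.array([u[0],u[1],1]);return o,d/np.linalg.norm(d)
def onz(C,p,z):
    o,d=ray(C,p);return o+d*(z-o[2])/d[2]
def onplane(C,p,P,n):
    o,d=ray(C,p);return o+d*(np.dot(np.array(P)-o,n)/np.dot(d,n))
def tri(rs):
    A=0;b=0
    for o,d in rs:
        M=np.eye(3)-np.outer(d,d);A=A+M;b=b+M@o
    return np.linalg.solve(A,b)
def proj(C,X):
    K,k,R,o=C;c=R@(np.array(X)-o);u=c[:2]/c[2];u=u*(1+k*(u@u));return K[:2,:2]@u+K[:2,2]
E
python3 - <<'E'
from h import *
t=cv2.imread("pics/top0.png");s=cv2.imread("pics/scene0.png")
f=lambda im,x,y,w,h,k:cv2.resize(im[y:y+h,x:x+w],(w*k,h*k),interpolation=cv2.INTER_CUBIC)
a=f(t,265,135,90,60,5);b=np.vstack([f(t,212,185,45,45,3),f(t,368,188,45,45,3)]);b=cv2.resize(b,(150,300))
c=f(s,255,190,95,85,3);d=f(s,370,235,60,50,3);e=f(s,250,160,60,50,3)
top=np.hstack([a,b]);bot=np.zeros((255,600,3),np.uint8);bot[:,:285]=c;bot[:150,285:465]=d
bot[150:,285:465]=0;bot[:150,465:600]=e[:,:135]
cv2.imwrite("pics/crop1.png",np.vstack([top,bot]))
C=cam("top")
for p in[(293,163),(325,167),(233,207),(390,210),(283,226),(334,223)]:print(p,onz(C,p,0.05))
E
```

```text
(293, 163) [0.6028 0.0804 0.05  ]
(325, 167) [ 0.5891 -0.0461  0.05  ]
(233, 207) [0.4227 0.3075 0.05  ]
(390, 210) [ 0.4233 -0.2998  0.05  ]
(283, 226) [0.3531 0.1113 0.05  ]
(334, 223) [ 0.3686 -0.084   0.05  ]
```

View pics/crop1.png

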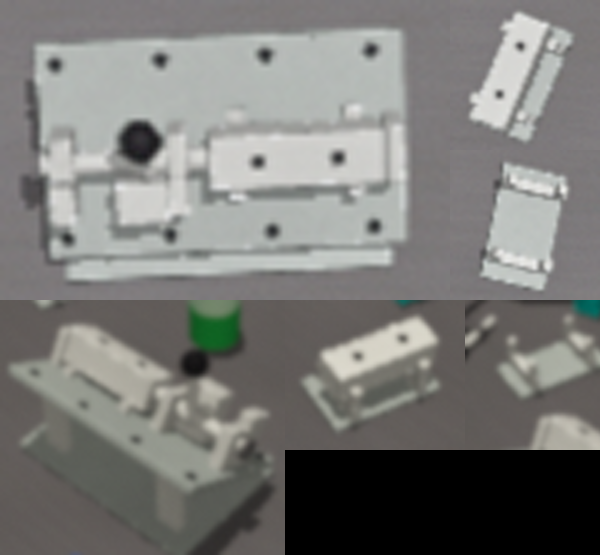

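The steel tube lies on the jig's right half, at crop (300,160). The left saddle (crop 520,75) holds the finished tube and the right one (crop 525,225) is empty. The knob at crop (138,142) stands up-slope. Next I fly over the empty saddle and look from the wrist.

```bash
python3 -m creep '[0.114,-0.067,-0.041,0,0,0, 0.114,-0.067,-0.041,0,0,0, 0.114,-0.067,-0.041,0,0,0, 0.114,-0.067,-0.041,0,0,0, 0.114,-0.067,-0.041,0,0,0, 0.114,-0.067,-0.041,0,0,0, 0.114,-0.067,-0.041,0,0,0, 0,0,0,0,0,0]' 100 20
python3 - <<'E'
from h import *
s=robot.sense();im=robot.snapshot("wrist")
cv2.imwrite("pics/w1.png",im[:,:,::-1]);np.save("w1.npy",np.vstack([s["position"],s["ee_rot"]]));print(s["position"],s["time"],s["ft_force"])
# jig from top plate corners
C=cam("top");cs=[(272.2,144.2),(345.2,141),(346.2,183),(275,186.6)];yaw=0;O=np.array([.59,.02,.085])
loc=np.array([(85,140),(85,-140),(-85,-140),(-85,140)])/1000
for _ in range(8):
    e=np.array([np.cos(yaw),np.sin(yaw),0]);z=np.array([0,0,1.])
    n=-.5*e+.866*z
    P=np.array([onplane(C,c,O,n) for c in cs])
    O=P.mean(0)+0; O=O-[0,0,0]
    d=(P[0]+P[3]-P[1]-P[2])/2;yaw=np.arctan2(-d[0],d[1]);O[2]=.085
print("jig",O,yaw,np.linalg.norm(d),np.linalg.norm(P[0]-P[3]),np.linalg.norm(P[1]-P[2]))
E
```

```text
time: 0.77
position: [0.4421, -0.3482, 0.3206]
ee_rot: [[0.897, 0.441, 0.006], [0.441, -0.897, 0.001], [0.006, 0.002, -1.0]]
ft_force: [1.1, 1.1, 1.0]
opening: 0.0855
finger_force: 0.0
[ 0.4421 -0.3482  0.3206] 0.7667 [1.1413 1.0742 0.9833]
jig [0.5905 0.0138 0.085 ] 0.06873358678261049 0.2779853148126052 0.16903205849403827 0.16730135635530402
```

View pics/w1.png

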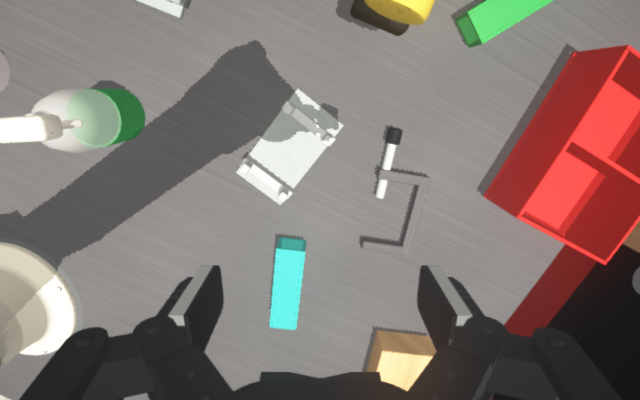

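The empty saddle shows corners near (298,88), (343,127), (284,204) and (237,170). I'll measure it while moving on to look at the jig square-on.

```bash
python3 -m creep '[0.072,-0.111,-0.0185,0,0,0, 0.072,-0.111,-0.0185,0,0,0, 0.072,-0.111,-0.0185,0,0,0, 0.072,-0.111,-0.0185,0,0,0, 0.072,-0.111,-0.0185,0,0,0, 0.072,-0.111,-0.0185,0,0,0, 0.072,-0.111,-0.0185,0,0,0, 0.072,-0.111,-0.0185,0,0,0]' >/dev/null
python3 -m creep '[0.072,-0.111,-0.0185,0,0,0, 0,0,0,0,0,0.031, 0,0,0,0,0,0.031, 0,0,0,0,0,0.031, 0,0,0,0,0,0.031]' >/dev/null
python3 -m creep '[0,0,0,0,0.0333,0, 0,0,0,0,0.0333,0, 0,0,0,0,0.0333,0, 0,0,0,0,0.0333,0, 0,0,0,0,0.0333,0, 0,0,0,0,0,0, 0,0,0,0,0,0]'
python3 - <<'E'
from h import *
s=robot.sense();im=robot.snapshot("wrist")
cv2.imwrite("pics/w2.png",im[:,:,::-1]);np.save("w2.npy",np.vstack([s["position"],s["ee_rot"]]));print(s["position"],s["joint_positions"])
a=np.load("w1.npy");C=cam("wrist",{"position":a[0],"ee_rot":a[1:]})
g=cv2.cvtColor(cv2.imread("pics/w1.png"),cv2.COLOR_BGR2GRAY)
p=np.array([[298,88],[343,127],[284,204],[237,170]],np.float32).reshape(-1,1,2)
q=cv2.cornerSubPix(g,p.copy(),(5,5),(-1,-1),(3,30,.01)).reshape(-1,2);print(q)
for c in(p.reshape(-1,2),q):
    P=np.array([onz(C,x,.008) for x in c]);d=P[0]+P[1]-P[2]-P[3]
    print(P.mean(0),np.arctan2(d[1],d[0]),[np.linalg.norm(P[i]-P[i-1]) for i in range(4)])
E
```

```text
time: 2.48
position: [0.4806, -0.0025, 0.3665]
ee_rot: [[0.876, 0.056, 0.479], [0.049, -0.998, 0.025], [0.479, 0.001, -0.878]]
ft_force: [0.7, 0.5, 0.8]
opening: 0.0856
finger_force: 0.0
[ 0.4806 -0.0025  0.3665] [ 0.6113 -0.2982 -0.5155  2.1596 -0.3035  0.7623 -1.2676]
[[295.3664  89.0282]
 [341.5173 124.3984]
 [279.6497 204.4998]
 [235.3857 172.0284]]
[ 0.4301 -0.3085  0.008 ] -0.20436245175436907 [np.float64(0.13632417209526096), np.float64(0.07608996495030128), np.float64(0.13333880655759045), np.float64(0.07941938637212616)]
[ 0.4282 -0.3056  0.008 ] -0.20082414390856293 [np.float64(0.13696569946099904), np.float64(0.07429555689935782), np.float64(0.13909816098350145), np.float64(0.07521135740084949)]
```

View pics/w2.png

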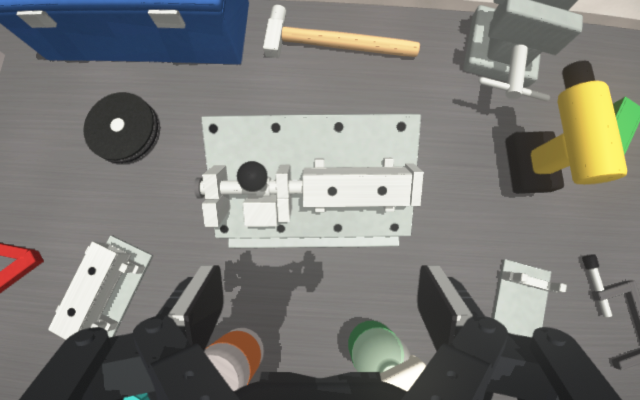

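The wrist view shows the jig square-on: plate corners at (203,117), (420,115), (411,236) and (216,238), the knob at (252,176), the tube at (303..411,168..207), and the bolt along row 187.

```bash
cat > jig.py <<'E'
from h import *
from scipy.optimize import brentq
def frame(O,yaw):
    c,s=np.cos(yaw),np.sin(yaw);e=np.array([c,s,0]);ex=.8660254*e+[0,0,.5];ey=np.array([-s,c,0]);return np.array(O),np.column_stack([ex,ey,np.cross(ex,ey)])
def fit(C,cs,O=(.59,.014,.085),yaw=.06):
    O=np.array(O,float)
    for _ in range(8):
        _,R=frame(O,yaw);P=np.array([onplane(C,c,O,R[:,2]) for c in cs])
        d=P[0]+P[3]-P[1]-P[2];O=P.mean(0);yaw=np.arctan2(-d[0],d[1])
        O=O+R[:,0]*0; 
    return O,yaw,P
def knob(C,p,O,R,rad=.075):
    o,d=ray(C,p);o=R.T@(o-O);d=R.T@d;w=np.array([o[0],o[2]-.03]);v=d[[0,2]]
    a,b,c=v@v,2*w@v,w@w-rad**2;disc=max(b*b-4*a*c,0);t=(-b-np.sqrt(disc))/2/a
    X=o+d*t;return X,np.arctan2(-X[0],X[2]-.03)
E
python3 - <<'E'
from jig import *
a=np.load("w2.npy");C=cam("wrist",{"position":a[0],"ee_rot":a[1:]})
im=cv2.imread("pics/w2.png");g=cv2.cvtColor(im,cv2.COLOR_BGR2GRAY)
p=np.array([[203,117],[420,115],[411,236],[216,238]],np.float32).reshape(-1,1,2)
q=cv2.cornerSubPix(g,p.copy(),(5,5),(-1,-1),(3,30,.01)).reshape(-1,2);print(q)
for c in(p.reshape(-1,2),q):
    O,y,P=fit(C,c);print(O,y,[np.linalg.norm(P[i]-P[i-1]) for i in range(4)])
O,y,P=fit(C,q);m=(g<55).astype(np.uint8)[150:205,225:280]
n,l,st,ct=cv2.connectedComponentsWithStats(m);i=1+np.argmax(st[1:,4]);k=ct[i]+[225,150];print("knob px",k,st[i])
O,R=frame(O,y);print("knob",knob(C,k,O,R))
k2=(293,163);T=cam("top");print("knob top",knob(T,k2,O,R))
X=tri([ray(C,k),ray(T,k2)]);print("tri",R.T@(X-O))
for t in[(303,168),(408,171),(303,207),(411,207)]:print(R.T@(onplane(C,t,O+R[:,2]*.05,R[:,2])-O))
for b in[(212,128),(401,127),(394,227),(224,229)]:print(R.T@(onplane(C,b,O,R[:,2])-O))
E
```

```text
[[201.307  116.3401]
 [420.3017 114.1731]
 [410.1326 235.2486]
 [215.0149 237.1229]]
[0.593  0.0144 0.0868] 0.06625243110231667 [np.float64(0.1682856423317028), np.float64(0.27421770233399695), np.float64(0.16808449504131093), np.float64(0.2773430275595991)]
[0.5939 0.0156 0.0873] 0.06621399339705389 [np.float64(0.1677598635243585), np.float64(0.27659525127178464), np.float64(0.16790572059750175), np.float64(0.2772574045609231)]
knob px [242.875  176.3125] [ 13  13  17  27 112]
knob (array([0.0314, 0.0691, 0.0981]), np.float64(-0.4324101834137784))
knob top (array([0.0296, 0.058 , 0.0989]), np.float64(-0.4061082626780787))
tri [0.0466 0.0554 0.1582]
[0.0277 0.0089 0.05  ]
[ 0.023  -0.1146  0.05  ]
[-0.0209  0.0101  0.05  ]
[-0.0223 -0.1217  0.05  ]
[0.069 0.126 0.   ]
[ 0.0679 -0.1148  0.    ]
[-0.0708 -0.1145  0.    ]
[-0.0714  0.1246  0.    ]
```

```bash
sed -i 's/        O=O+R\[:,0\]\*0; /        O=onplane(C,proj(C,O),(0,0,.085),np.array([0,0,1.]))/' jig.py
cat >> jig.py <<'E'
def goto(F,tgt,yawoff=0):
    "shift in tool axes, mm and share, to bring TCP to plate point; rotvec share to R with tool z=-n, x turned by yawoff from ex"
    from scipy.spatial.transform import Rotation as Ro
    s=robot.sense();O,R=F;Rt=np.array(s["ee_rot"]);p=np.array(s["position"])
    T=np.column_stack([R[:,0],-R[:,1],-R[:,2]])@Ro.from_euler('z',-yawoff).as_matrix()
    print("tcp in plate",R.T@(p-O),"shift share",Rt.T@(O+R@np.array(tgt)-p)/.3,"turn share",Ro.from_matrix(Rt.T@T).as_rotvec()/np.pi)
E
python3 - <<'E'
from jig import *
a=np.load("w2.npy");C=cam("wrist",{"position":a[0],"ee_rot":a[1:]});T=cam("top")
q=[[201.8,116.5],[420.2,114.5],[410.5,235.6],[215.5,237.5]]
O,y,P=fit(C,q);print(O,y,[np.linalg.norm(P[i]-P[i-1]) for i in range(4)])
F=O,R=frame(O,y);np.savez("F",O=O,R=R);print("knob",knob(C,(252,176),O,R),knob(T,(293,163),O,R))
for t in[(303,168),(408,171),(303,207),(411,207)]:print(R.T@(onplane(C,t,O+R[:,2]*.05,R[:,2])-O))
goto(F,(.031,.06,.14))
E
```

```text
[0.5941 0.0152 0.085 ] 0.0659301718472031 [np.float64(0.1689495787240468), np.float64(0.27719959711118974), np.float64(0.16884990362081975), np.float64(0.2785181508641136)]
knob (array([0.032 , 0.0605, 0.0978]), np.float64(-0.4412087486397992)) (array([0.03  , 0.0585, 0.0987]), np.float64(-0.4120562334226582))
[0.0282 0.0094 0.05  ]
[ 0.0235 -0.1147  0.05  ]
[-0.0207  0.0106  0.05  ]
[-0.022 -0.122  0.05 ]
tcp in plate [ 0.0433 -0.0101  0.3011] shift share [-0.0308 -0.2366  0.5365] turn share [ 0.002   0.0072 -0.0025]
```

```bash
python3 -m creep '[-0.006,-0.047,0.107,0,0,0, -0.006,-0.047,0.107,0,0,0, -0.006,-0.047,0.107,0,0,0, -0.006,-0.047,0.107,0,0,0, -0.006,-0.047,0.107,0,0,0, 0,0,0,0.002,0.007,-0.0025, 0,0,0,0,0,0]' 80 20
python3 - <<'E'
from jig import *
f=np.load("F.npz");O,R=f["O"],f["R"]
s=robot.sense();im=robot.snapshot("wrist");C=cam("wrist",s)
cv2.imwrite("pics/w3.png",im[:,:,::-1])
c=proj(C,O+R@np.array([.031,.06,.098]));print(c)
goto((O,R),(.031,.06,.078))
E
```

```text
time: 3.12
position: [0.5376, 0.057, 0.2399]
ee_rot: [[0.869, 0.06, 0.491], [0.054, -0.998, 0.026], [0.492, 0.003, -0.871]]
ft_force: [-0.4, 0.3, -1.3]
opening: 0.0682
finger_force: 0.0
[298.5798 219.3504]
tcp in plate [0.0318 0.0448 0.1617] shift share [-0.0004 -0.0527  0.2786] turn share [ 0.0024  0.0027 -0.0014]
```

View pics/w3.png

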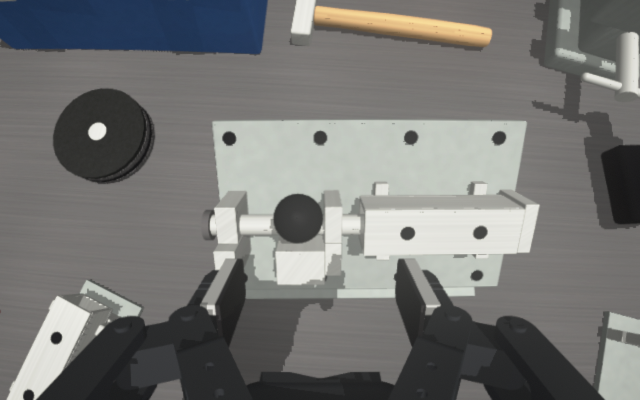

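The knob appears at (298,218) against the predicted (299,219), so the model holds. I descend on it.

```bash
python3 -m creep '[0,-0.027,0,0.0024,0.0027,-0.0014, 0,-0.027,0,0,0,0, 0,0,0.07,0,0,0, 0,0,0.07,0,0,0, 0,0,0.07,0,0,0, 0,0,0.07,0,0,0, 0,0,0,0,0,0, 0,0,0,0,0,0]'
python3 - <<'E'
from jig import *
f=np.load("F.npz");goto((f["O"],f["R"]),(.031,.06,.078))
E
```

```text
time: 3.83
position: [0.5774, 0.0761, 0.1706]
ee_rot: [[0.863, 0.065, 0.501], [0.056, -0.998, 0.031], [0.502, 0.001, -0.865]]
ft_force: [-1.3, 0.4, 1.2]
opening: 0.0685
finger_force: 0.0
tcp in plate [0.0319 0.0618 0.0805] shift share [-0.0029  0.006   0.0082] turn share [ 0.0006 -0.0006 -0.0002]
```

```bash
python3 -m creep '[0,0.004,0.008,0,0,0, 0,0,0,0,0,0, 0,0,0,0,0,0, 0,0,0,0,0,0, 0,0,0,0,0,0, 0,0,0,0,0,0]' 20 25; python3 -m creep '[0,0,0,0,0,0, 0,0,0,0,0,0]'
```

```text
time: 4.33
position: [0.5797, 0.0736, 0.1702]
ee_rot: [[0.861, 0.065, 0.504], [0.057, -0.998, 0.03], [0.505, 0.003, -0.863]]
ft_force: [-0.5, -0.2, 7.1]
opening: 0.0306
finger_force: 24.5
time: 4.5
position: [0.5798, 0.0736, 0.1702]
ee_rot: [[0.861, 0.065, 0.504], [0.057, -0.998, 0.03], [0.505, 0.003, -0.863]]
ft_force: [-0.9, -0.4, 7.1]
opening: 0.0309
finger_force: 24.5
```

```bash
python3 -m creep '[0,-0.0165,0,0,0,0, 0,-0.0165,0,0,0,0, 0,-0.0165,0,0,0,0, 0,-0.0165,0,0,0,0, 0,-0.0165,0,0,0,0, 0,-0.0165,0,0,0,0, 0,-0.0165,0,0,0,0, 0,-0.0165,0,0,0,0]'; python3 -m creep '[0,0,0,0,0,0, 0,0,0,0,0,0]'
python3 - <<'E'
from jig import *
f=np.load("F.npz");goto((f["O"],f["R"]),(-.036,.10,.076))
E
```

```text
time: 5.17
position: [0.5775, 0.1082, 0.1701]
ee_rot: [[0.862, 0.057, 0.503], [0.053, -0.998, 0.023], [0.504, 0.007, -0.864]]
ft_force: [-0.9, -10.0, 9.0]
opening: 0.0304
finger_force: 25.0
time: 5.33
position: [0.5775, 0.1084, 0.1701]
ee_rot: [[0.862, 0.058, 0.503], [0.054, -0.998, 0.023], [0.504, 0.007, -0.864]]
ft_force: [-0.5, -10.9, 11.3]
opening: 0.0305
finger_force: 25.0
tcp in plate [0.0335 0.0941 0.0789] shift share [-0.2319 -0.0192  0.0085] turn share [ 0.0032 -0.0014 -0.001 ]
```

```bash
python3 -m creep '[0,-0.012,0,0,0,0, 0,0,0,0,0,0, -0.028,0,-0.008,0,0,0, -0.028,0,-0.007,0,0,0, -0.028,0,-0.004,0,0,0, -0.028,0,-0.002,0,0,0]'; python3 -m creep '[-0.03,0,0.002,0,0,0, -0.03,0,0.005,0,0,0, -0.03,0,0.010,0,0,0, -0.03,0,0.013,0,0,0, -0.012,0,0.006,0,0,0, 0,0,0,0,0,0, 0,0,0,0,0,0]'
python3 - <<'E'
from jig import *
f=np.load("F.npz");goto((f["O"],f["R"]),(-.036,.10,.076))
im=robot.snapshot("wrist");cv2.imwrite("pics/w4.png",im[100:350,150:550,::-1])
E
```

```text
time: 5.83
position: [0.5441, 0.1086, 0.1579]
ee_rot: [[0.864, 0.055, 0.501], [0.051, -0.998, 0.022], [0.501, 0.006, -0.865]]
ft_force: [4.1, -11.1, -2.1]
opening: 0.0307
finger_force: 25.0
time: 6.42
position: [0.5172, 0.1071, 0.1453]
ee_rot: [[0.878, 0.056, 0.475], [0.055, -0.998, 0.017], [0.475, 0.011, -0.88]]
ft_force: [8.1, -10.8, -5.5]
opening: 0.0302
finger_force: 26.2
tcp in plate [-0.0311  0.0968  0.0876] shift share [-0.0154 -0.0112  0.0388] turn share [ 0.0047  0.0092 -0.0009]
```

View pics/w4.png

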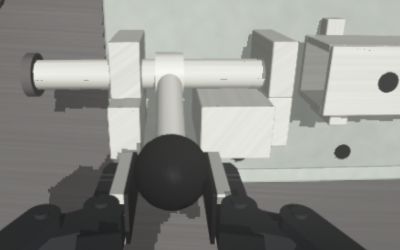

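The bolt is back, the rod lies between the keeper and the rear cheek, and the knob sits at crop (171,172). I press it a little farther down-slope and measure the angle.

```bash
python3 - <<'E'
from jig import *
f=np.load("F.npz");C=cam("wrist");print(knob(C,(321,272),f["O"],f["R"]))
E
python3 -m creep '[-0.015,0,0.012,0,0,0, -0.015,0,0.012,0,0,0, -0.01,0,0.006,0,0,0, 0,0,0,0,0,0, 0,0,0,0,0,0]'
python3 - <<'E'
from jig import *
f=np.load("F.npz");goto((f["O"],f["R"]),(-.036,.10,.076))
s=robot.sense();im=robot.snapshot("wrist");g=cv2.cvtColor(im,cv2.COLOR_RGB2GRAY)
cv2.imwrite("pics/w5.png",im[:,:,::-1])
# knob: dark disc between the fingers
c=cv2.HoughCircles(cv2.GaussianBlur(g,(5,5),1),cv2.HOUGH_GRADIENT,1.5,100,param1=80,param2=15,minRadius=28,maxRadius=45)
c=[x for x in c[0] if abs(x[0]-320)<30];print(c)
for x in c:print(knob(cam("wrist",s),x[:2],f["O"],f["R"]))
E
```

```text
(array([-0.0249,  0.0978,  0.1008]), np.float64(0.3381693488404819))
time: 6.88
position: [0.5124, 0.1069, 0.1397]
ee_rot: [[0.884, 0.057, 0.465], [0.056, -0.998, 0.015], [0.465, 0.013, -0.885]]
ft_force: [6.9, -10.7, -4.2]
opening: 0.0302
finger_force: 26.2
tcp in plate [-0.038   0.0969  0.0851] shift share [ 0.008  -0.0109  0.0299] turn share [ 0.0051  0.0128 -0.0006]
[array([321.75, 270.75,  39.1 ], dtype=float32)]
(array([-0.0311,  0.0976,  0.0983]), np.float64(0.4268832422969561))
```

```bash
python3 -m creep '[-0.02,0,0.01,0,0,0, -0.02,0,0.01,0,0,0, 0,0,0,0,0,0, 0,0,0,0,0,0]'
python3 - <<'E'
from jig import *
f=np.load("F.npz");goto((f["O"],f["R"]),(-.036,.10,.076))
s=robot.sense();im=robot.snapshot("wrist");g=cv2.cvtColor(im,cv2.COLOR_RGB2GRAY)
c=cv2.HoughCircles(cv2.GaussianBlur(g,(5,5),1),cv2.HOUGH_GRADIENT,1.5,100,param1=80,param2=15,minRadius=28,maxRadius=45)
for x in [x for x in c[0] if abs(x[0]-320)<30]:print(x,knob(cam("wrist",s),x[:2],f["O"],f["R"]))
E
```

```text
time: 7.27
position: [0.5071, 0.1071, 0.1361]
ee_rot: [[0.887, 0.058, 0.458], [0.057, -0.998, 0.014], [0.458, 0.014, -0.889]]
ft_force: [13.3, -10.3, -7.7]
opening: 0.0297
finger_force: 26.2
tcp in plate [-0.0444  0.0975  0.0846] shift share [ 0.0293 -0.009   0.0273] turn share [ 0.0051  0.0152 -0.0002]
[321.75 264.75  37.45] (array([-0.0353,  0.0981,  0.0962]), np.float64(0.4903306966884166))
[332.25 149.25  40.75] (array([0.0164, 0.0946, 0.1032]), np.float64(-0.2200913705012584))
```

The handle is at its stop, about 0.49 rad. I ease the bolt onto the notch and open.

```bash
python3 -m creep '[0,0.012,0,0,0,0, 0,0.012,0,0,0,0, 0,0.010,0,0,0,0, 0,0,0,0,0,0]'; python3 -m creep '[0,0,0,0,0,0, 0,0,0,0,0,0, 0,0,0,0,0,0, 0,0,0,0,0,0, 0,0,0,0,0,0]' 75
python3 - <<'E'
from jig import *
f=np.load("F.npz");goto((f["O"],f["R"]),(-.036,.088,.15))
s=robot.sense();im=robot.snapshot("wrist");cv2.imwrite("pics/w6.png",im[:,:,::-1])
g=cv2.cvtColor(im,cv2.COLOR_RGB2GRAY)
c=cv2.HoughCircles(cv2.GaussianBlur(g,(5,5),1),cv2.HOUGH_GRADIENT,1.5,100,param1=80,param2=15,minRadius=28,maxRadius=45)
for x in [x for x in c[0] if abs(x[0]-320)<50]:print(x,knob(cam("wrist",s),x[:2],f["O"],f["R"]))
E
```

```text
time: 7.65
position: [0.508, 0.0972, 0.1364]
ee_rot: [[0.887, 0.058, 0.459], [0.058, -0.998, 0.015], [0.459, 0.013, -0.889]]
ft_force: [12.3, -8.2, -8.3]
opening: 0.0301
finger_force: 26.1
time: 8.07
position: [0.5058, 0.1024, 0.1357]
ee_rot: [[0.887, 0.068, 0.458], [0.065, -0.998, 0.022], [0.458, 0.011, -0.889]]
ft_force: [-0.3, 0.5, 0.6]
opening: 0.0642
finger_force: 0.0
tcp in plate [-0.046   0.0929  0.0852] shift share [ 0.0228  0.0182 -0.2174] turn share [0.0027 0.0153 0.0021]
[335.25 260.25  37.45] (array([-0.0348,  0.0878,  0.0964]), np.float64(0.48283632492730305))
[276.75 141.75  38.95] (array([0.0173, 0.1101, 0.103 ]), np.float64(-0.23243058424013055))
[284.25   9.75  30.55] (array([0.0653, 0.1095, 0.0669]), np.float64(-1.0567138648971983))
```

Released with the bolt at about 0.028 and the handle at about 0.48 rad. I retract, move over the tube, and test the turn.

```bash
python3 -m creep '[0,0,0,0,0,0, 0,0,-0.085,0,0,0, 0,0,-0.085,0,0,0, 0,0,-0.085,0,0,0, 0.04,0.123,0,0,0,0, 0.04,0.123,0,0,0,0, 0.04,0.123,0,0,0,0, 0.04,0.123,0,0,0,0]' 100; python3 -c "
from rig import robot
print(robot.sense()['joint_positions'])"
python3 -m creep '[0,0,0,0,0,0.0385, 0,0,0,0,0,0.0385, 0,0,0,0,0,0.0385, 0,0,0,0,0,0]'
python3 - <<'E'
from jig import *
print(robot.sense()["joint_positions"])
f=np.load("F.npz");goto((f["O"],f["R"]),(0,-.055,.15),-np.pi/2)
E
```

```text
time: 8.78
position: [0.5129, -0.0139, 0.2224]
ee_rot: [[0.888, 0.068, 0.455], [0.066, -0.998, 0.021], [0.456, 0.011, -0.89]]
ft_force: [-0.2, -0.1, -0.6]
opening: 0.0853
finger_force: 0.0
[-0.11115682 -0.01305773  0.09553153  2.30278268 -0.03574894  0.37899601
 -1.48521133]
time: 9.12
position: [0.5125, -0.0133, 0.2215]
ee_rot: [[0.853, -0.257, 0.454], [-0.298, -0.954, 0.02], [0.428, -0.153, -0.891]]
ft_force: [-0.2, 0.9, 0.1]
opening: 0.085
finger_force: 0.0
[-0.1054 -0.0116  0.0873  2.3031 -0.0305  0.3788 -1.8612]
tcp in plate [-0.0039 -0.0231  0.1599] shift share [0.0512 0.0939 0.0334] turn share [0.0164 0.0074 0.3848]
```

Turning that way would pass joint 7's limit, so I take the other half-turn.

```bash
python3 -m creep '[0,0,0,0,0,-0.0385, 0,0,0,0,0,-0.0385, 0,0,0,0,0,-0.0385, 0,0,0,0,0,-0.0385, 0,0,0,0,0,-0.0385, 0,0,0,0,0,-0.0385, 0,0,0,0,0,-0.0385, 0,0,0,0,0,-0.0385]' >/dev/null
python3 -m creep '[0,0,0,0,0,-0.0385, 0,0,0,0,0,-0.0385, 0,0,0,0,0,-0.0385, 0,0,0,0,0,-0.0385, 0,0,0,0,0,-0.0385, 0,0,0,0,0,-0.0385, 0,0,0,0,0,-0.0385, 0,0,0,0,0,-0.0385]'
python3 -m creep '[0,0,0,0,0,0, 0,0,0,0,0,0]'
python3 - <<'E'
from jig import *
print(robot.sense()["joint_positions"])
f=np.load("F.npz");goto((f["O"],f["R"]),(0,-.055,.13),np.pi/2)
E
```

```text
time: 10.45
position: [0.5125, -0.0129, 0.2215]
ee_rot: [[-0.078, 0.888, 0.454], [0.997, 0.077, 0.021], [-0.016, 0.454, -0.891]]
ft_force: [-0.8, -0.1, -0.8]
opening: 0.0853
finger_force: 0.0
time: 10.62
position: [0.5125, -0.013, 0.2216]
ee_rot: [[-0.067, 0.889, 0.454], [0.998, 0.065, 0.021], [-0.011, 0.454, -0.891]]
ft_force: [0.7, -0.3, 0.3]
opening: 0.0857
finger_force: 0.0
[-0.1403 -0.0127  0.1215  2.3041 -0.0291  0.3788  0.0759]
tcp in plate [-0.0038 -0.0228  0.1599] shift share [-0.1066  0.0173  0.0999] turn share [-0.0166  0.0029  0.0021]
```

```bash
python3 -m creep '[-0.1066,0.017,0.05,0,0,0, 0,0,0.05,0,0,0, 0,0,0,-0.0166,0.003,0.002, 0,0,0,0,0,0, 0,0,0,0,0,0]'
python3 - <<'E'
from jig import *
f=np.load("F.npz");O,R=f["O"],f["R"];goto((O,R),(0,-.055,.015),np.pi/2)
s=robot.sense();im=robot.snapshot("wrist")[:,:,::-1].copy();C=cam("wrist",s)
for p in[(.02,.01,.05),(-.02,.01,.05),(.02,-.12,.05),(-.02,-.12,.05),(0,-.055,.05)]:
    u=proj(C,O+R@np.array(p));print(u);cv2.circle(im,tuple(int(v) for v in u),2,(0,0,255),-1)
cv2.imwrite("pics/w7.png",im)
E
```

```text
time: 11.03
position: [0.5301, -0.04, 0.1981]
ee_rot: [[-0.065, 0.866, 0.496], [0.998, 0.056, 0.034], [0.001, 0.497, -0.868]]
ft_force: [0.3, -0.3, 0.2]
opening: 0.0851
finger_force: 0.0
tcp in plate [-0.0019 -0.0509  0.1317] shift share [-0.014   0.0076  0.3891] turn share [-0.001  -0.0002 -0.0005]
[353.5172 122.6338]
[291.4536 122.6667]
[348.4386 296.7471]
[296.0643 296.7193]
[322.3645 217.1323]
```

View pics/w7.png

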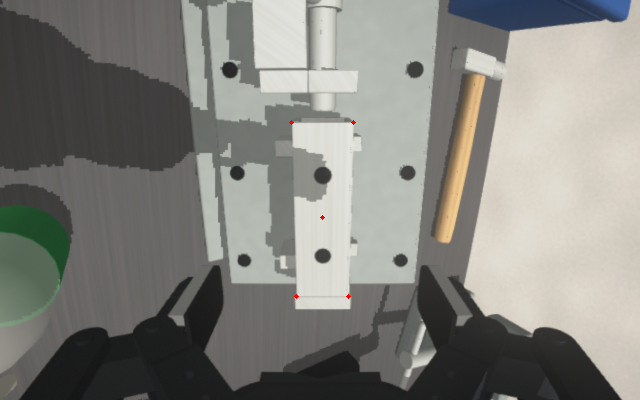

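The model points fall on the tube's corners: (353,123), (291,123), (348,297) and (296,297). The bolt is clear of its end. I descend and grip.

```bash
python3 -m creep '[-0.014,0.0076,0.065,0,0,0, 0,0,0.065,0,0,0, 0,0,0.065,0,0,0, 0,0,0.065,0,0,0, 0,0,0.065,0,0,0, 0,0,0.05,0,0,0, 0,0,0.014,0,0,0, 0,0,0,0,0,0]'
python3 -m creep '[0,0,0,0,0,0, 0,0,0,0,0,0, 0,0,0,0,0,0, 0,0,0,0,0,0, 0,0,0,0,0,0, 0,0,0,0,0,0]' 30 80
python3 - <<'E'
from jig import *
f=np.load("F.npz");O,R=f["O"],f["R"];goto((O,R),(0,-.055,.015),np.pi/2)
E
```

```text
time: 11.75
position: [0.5782, -0.0362, 0.1197]
ee_rot: [[-0.071, 0.867, 0.493], [0.997, 0.056, 0.045], [0.011, 0.495, -0.869]]
ft_force: [0.3, 0.6, 0.9]
opening: 0.0852
finger_force: 0.0
time: 12.25
position: [0.577, -0.0375, 0.121]
ee_rot: [[-0.07, 0.866, 0.495], [0.998, 0.055, 0.044], [0.011, 0.497, -0.868]]
ft_force: [-6.6, -0.1, 7.9]
opening: 0.0375
finger_force: 78.8
tcp in plate [ 0.0002 -0.0515  0.0415] shift share [-0.0127 -0.0004  0.088 ] turn share [-0.0012 -0.0037 -0.0008]
```

The descent fell 26 mm short, so only the finger tips are gripping. I reopen, lower, and grip again.

```bash
python3 -m creep '[0,0,0,0,0,0, 0,0,0,0,0,0, 0,0,0,0,0,0, 0,0,0,0,0,0, 0,0,0,0,0,0]' 100
python3 -m creep '[-0.012,0,0.022,0,-0.003,0, 0,0,0.022,0,0,0, 0,0,0.022,0,0,0, 0,0,0.022,0,0,0, 0,0,0,0,0,0, 0,0,0,0,0,0]'
python3 - <<'E'
from jig import *
f=np.load("F.npz");O,R=f["O"],f["R"];goto((O,R),(0,-.055,.015),np.pi/2);print(robot.sense()["joint_positions"])
E
```

```text
time: 12.67
position: [0.5775, -0.0376, 0.1202]
ee_rot: [[-0.07, 0.867, 0.494], [0.998, 0.055, 0.044], [0.01, 0.496, -0.868]]
ft_force: [0.3, 0.6, -0.1]
opening: 0.085
finger_force: 0.0
time: 13.17
position: [0.5929, -0.0412, 0.1034]
ee_rot: [[-0.066, 0.873, 0.483], [0.998, 0.055, 0.036], [0.005, 0.485, -0.875]]
ft_force: [-0.3, -0.3, 0.4]
opening: 0.0853
finger_force: 0.0
tcp in plate [ 0.0049 -0.0562  0.0184] shift share [ 0.0039 -0.0162  0.0117] turn share [-0.0056 -0.0012 -0.0008]
[-0.2378  0.3762  0.3487  2.2461 -1.408   0.1912  1.4764]
```

```bash
python3 -m creep '[0,-0.01,0,0,0,0, 0,0,0,0,0,0, 0,0,0,0,0,0, 0,0,0,0,0,0, 0,0,0,0,0,0, 0,0,0,0,0,0, 0,0,0,0,0,0]' 35 80
python3 - <<'E'
from jig import *
f=np.load("F.npz");O,R=f["O"],f["R"];goto((O,R),(0,-.055,.015),np.pi/2);print(robot.sense()["joint_positions"])
E
```

```text
time: 13.75
position: [0.5883, -0.0415, 0.1027]
ee_rot: [[-0.066, 0.875, 0.48], [0.998, 0.055, 0.036], [0.005, 0.482, -0.876]]
ft_force: [-10.8, -0.3, 8.3]
opening: 0.0388
finger_force: 79.1
tcp in plate [ 0.0005 -0.0562  0.0201] shift share [ 0.004  -0.0014  0.017 ] turn share [-0.0067 -0.0015 -0.0007]
[-0.2372  0.372   0.3494  2.2539 -1.4074  0.1916  1.4787]
```

```bash
python3 -m creep '[0,0,-0.02,0,0,0, 0,0,-0.03,0,0,0, 0,0,-0.05,0,0,0, 0,0,-0.05,0,0,0, 0,0,-0.06,0,0,0, 0,0,-0.06,0,0,0, 0,0,-0.06,0,0,0, 0,0,-0.06,0,0,0]'
python3 -m creep '[0,0,-0.06,0,0,0, 0,0,-0.06,0,0,0, 0,0,0,0,0,0, 0,0,0,0,0,0]'
python3 - <<'E'
from jig import *
f=np.load("F.npz");O,R=f["O"],f["R"];goto((O,R),(0,-.055,.15),np.pi/2);print(robot.sense()["joint_positions"])
im=robot.snapshot("wrist")[:,:,::-1];cv2.imwrite("pics/w8.png",im)
E
```

```text
time: 14.42
position: [0.532, -0.0454, 0.2036]
ee_rot: [[-0.066, 0.876, 0.478], [0.998, 0.056, 0.036], [0.005, 0.48, -0.878]]
ft_force: [0.0, 0.5, -4.6]
opening: 0.0389
finger_force: 81.4
time: 14.75
position: [0.5207, -0.0434, 0.2267]
ee_rot: [[-0.071, 0.875, 0.479], [0.997, 0.058, 0.043], [0.01, 0.481, -0.877]]
ft_force: [-0.7, 0.3, -6.3]
opening: 0.0385
finger_force: 81.6
tcp in plate [ 0.0041 -0.0536  0.1613] shift share [-0.0051 -0.0129  0.0379] turn share [-0.0068 -0.0036 -0.    ]
[-0.9034 -0.0522  0.9899  2.3176 -0.1297  0.3611  0.2756]
```

View pics/w8.png

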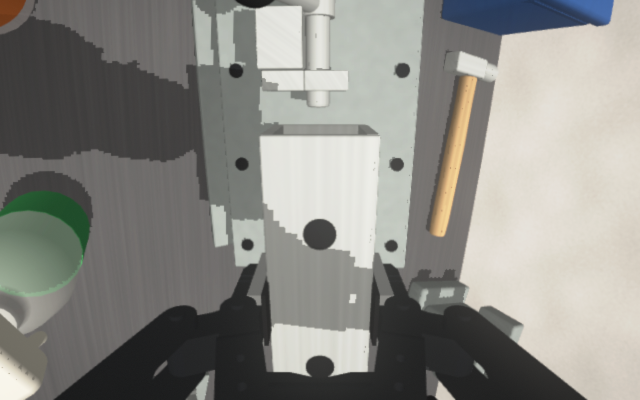

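The tube is lifted clear, held squarely, and the bolt stays back: nose at (318,100), held by its rod behind the keeper. I carry the tube over to the empty saddle and level it.

```bash
python3 -m creep '[-0.06,-0.004,-0.05,0,0,0, -0.12,-0.004,-0.05,0,0,0, -0.12,-0.004,-0.04,0,0,0, -0.12,-0.004,-0.03,0,0,0, -0.12,-0.004,-0.03,0,0,0, -0.12,-0.004,-0.015,0,0,0, -0.12,-0.003,0,0,0,0, -0.07,0,0,0,0,0]' - 80
python3 -m creep '[0,0,0,0.0385,0,0, 0,0,0,0.0385,0,0, 0,0,0,0.0385,0,0, 0,0,0,0.0385,0,0, 0,0,0,0.005,0,0, 0,0,0,0,0,0]' >/dev/null
python3 -m creep '[0,0,0,0,0,-0.0377, 0,0,0,0,0,-0.0377, 0,0,0,0,0,-0.0377, 0,0,0,0,0,-0.0377, 0,0,0,0,0,-0.0377, 0,0,0,0,0,-0.0377, 0,0,0,0,0,-0.0377, 0,0,0,0,0,-0.0377]' >/dev/null
python3 -m creep '[0,0,0,0,0,-0.0377, 0,0,0,0,0,-0.0377, 0,0,0,0,0,-0.0377, 0,0,0,0,0,0, 0,0,0,0,0,0]'
cat > sad.py <<'E'
from h import *
from scipy.spatial.transform import Rotation as Ro
def gos(c,yaw,z):
    s=robot.sense();Rt=np.array(s["ee_rot"]);x=-np.array([np.cos(yaw),np.sin(yaw),0]);zz=np.array([0,0,-1.])
    T=np.column_stack([x,np.cross(zz,x),zz])
    print("shift",Rt.T@(np.array([c[0],c[1],z])-s["position"])/.3,"turn",Ro.from_matrix(Rt.T@T).as_rotvec()/np.pi,"q",s["joint_positions"],s["time"])
E
python3 - <<'E'
from sad import *
gos((.4282,-.3056),-.201,.15)
im=robot.snapshot("wrist")[:,:,::-1];cv2.imwrite("pics/w9.png",im)
E
```

```text
time: 15.47
position: [0.4896, -0.291, 0.2922]
ee_rot: [[-0.066, 0.87, 0.488], [0.998, 0.061, 0.025], [-0.008, 0.488, -0.873]]
ft_force: [0.1, 0.8, -5.2]
opening: 0.0388
finger_force: 84.4
time: 17.05
position: [0.4303, -0.2522, 0.3227]
ee_rot: [[-0.975, 0.215, 0.056], [0.213, 0.976, -0.037], [-0.063, -0.024, -0.998]]
ft_force: [0.4, -0.1, -4.8]
opening: 0.0389
finger_force: 84.2
shift [ 0.005  -0.1612  0.5806] turn [-0.0079  0.02   -0.0048] q [-1.2888 -0.3057  1.5645  1.8998  0.3508  1.1978  1.5184] 17.05
```

View pics/w9.png

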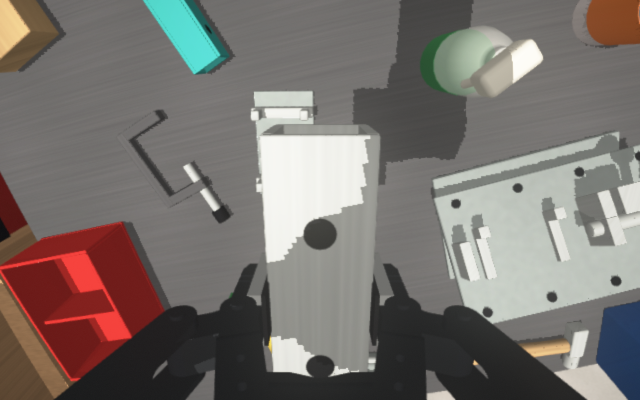

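The saddle's near end shows beyond the tube: base corners at (254,93) and (313,92), posts at (255,114) and (306,114). The tube's end corners are at (261,134) and (379,134). I use them to check the saddle and grip estimates.

```bash
python3 - <<'E'
from sad import *
s=robot.sense();C=cam("wrist",s);im=cv2.imread("pics/w9.png");g=cv2.cvtColor(im,cv2.COLOR_BGR2GRAY)
q=cv2.cornerSubPix(g,np.array([[254,93],[313,92],[261,135],[379,135]],np.float32).reshape(-1,1,2),(4,4),(-1,-1),(3,30,.01)).reshape(-1,2);print(q)
A,B=[onz(C,x,.008) for x in q[:2]];print(A,B,np.linalg.norm(A-B))
d=(B-A)/np.linalg.norm(B-A);print("yaw",np.arctan2(d[1],d[0])-np.pi/2)
y=-.2;ex=np.array([np.cos(y),np.sin(y),0]);print("centre",(A+B)/2+.07*ex)
Rt=np.array(s["ee_rot"])
for x in [(261,135),(379,135)]:
    o,dd=ray(C,x);o=Rt.T@(o-s["position"]);dd=Rt.T@dd;print("tube end in tool",o+dd*((-.030-o[2])/dd[2]))
gos((.4282,-.3056),-.201,.15)
E
```

```text
[[253.6002  91.2748]
 [312.0446  90.8221]
 [261.     135.    ]
 [379.4376 134.4062]]
[ 0.3533 -0.3287  0.008 ] [ 0.369  -0.2557  0.008 ] 0.07473547940046715
yaw -0.21194495229228538
centre [ 0.4298 -0.3061  0.008 ]
tube end in tool [ 0.0658 -0.0181 -0.03  ]
tube end in tool [ 0.0658  0.0207 -0.03  ]
shift [ 0.0051 -0.1611  0.5812] turn [-0.008   0.0199 -0.0049] q [-1.2893 -0.3058  1.5643  1.8995  0.3513  1.1984  1.5176] 17.1
```

```bash
python3 -m creep '[0,-0.03,0.06,0,0,0, 0,-0.03,0.08,0,0,0, 0,-0.03,0.08,0,0,0, 0,-0.03,0.08,0,0,0, 0,-0.03,0.08,0,0,0, 0,0,0.06,0,0,0, 0,0,0,-0.008,0.02,-0.005, 0,0,0,0,0,0]'
python3 -m creep '[0,0,0,0,0,0]' >/dev/null
python3 - <<'E'
from sad import *
gos((.429,-.306),-.204,.08)
E
```

```text
time: 17.77
position: [0.3691, -0.2607, 0.2387]
ee_rot: [[-0.979, 0.198, 0.052], [0.196, 0.98, -0.036], [-0.058, -0.025, -0.998]]
ft_force: [1.1, -0.6, -4.9]
opening: 0.0387
finger_force: 84.4
shift [-0.1841 -0.0909  0.546 ] turn [-0.0087  0.0203  0.0018] q [-1.1641 -0.306   1.5638  2.1053  0.3822  1.0015  1.5803] 17.85
```

The arm is sitting on the limits of joints 2 and 3. I move outward to free it.

```bash
python3 -m creep '[-0.09,-0.04,0,0,0,0, -0.09,-0.04,0,0,0,0, -0.09,-0.04,0,0,0,0, -0.09,-0.04,0,0,0,0, 0,0,0,0,0,0, 0,0,0,0,0,0]'
python3 - <<'E'
from sad import *
gos((.429,-.306),-.204,.08)
E
```

```text
time: 18.35
position: [0.4117, -0.2904, 0.2891]
ee_rot: [[-0.974, 0.198, 0.105], [0.191, 0.979, -0.074], [-0.118, -0.052, -0.992]]
ft_force: [-0.3, 0.9, -6.1]
opening: 0.039
finger_force: 84.5
shift [ 0.0158 -0.0032  0.701 ] turn [-0.0165  0.0376  0.0023] q [-1.1854 -0.3061  1.5638  1.9856  0.385   1.0586  1.5978] 18.35
```

The arm chose a poor elbow branch. I fit the arm's kinematics from the logged joint and pose pairs, to see which branches reach the saddle.

```bash
cat > kin.py <<'E'
import numpy as np
from scipy.optimize import least_squares
from scipy.spatial.transform import Rotation as Ro
D=[([1.39,.501,-.427,1.55,.221,1.138,-.21],[.2788,-.5865,.2303],[[.903,.429,-.001],[.429,-.903,.002],[0,-.002,-1]]),
([.6113,-.2982,-.5155,2.1596,-.3035,.7623,-1.2676],[.4806,-.0025,.3665],[[.876,.056,.479],[.049,-.998,.025],[.479,.001,-.878]]),
([-.11116,-.01306,.09553,2.30278,-.03575,.379,-1.48521],[.5129,-.0139,.2224],[[.888,.068,.455],[.066,-.998,.021],[.456,.011,-.89]]),
([-.1054,-.0116,.0873,2.3031,-.0305,.3788,-1.8612],[.5125,-.0133,.2215],[[.853,-.257,.454],[-.298,-.954,.02],[.428,-.153,-.891]]),
([-.1403,-.0127,.1215,2.3041,-.0291,.3788,.0759],[.5125,-.013,.2216],[[-.067,.889,.454],[.998,.065,.021],[-.011,.454,-.891]]),
([-.2378,.3762,.3487,2.2461,-1.408,.1912,1.4764],[.5929,-.0412,.1034],[[-.066,.873,.483],[.998,.055,.036],[.005,.485,-.875]]),
([-.2372,.372,.3494,2.2539,-1.4074,.1916,1.4787],[.5883,-.0415,.1027],[[-.066,.875,.48],[.998,.055,.036],[.005,.482,-.876]]),
([-.9034,-.0522,.9899,2.3176,-.1297,.3611,.2756],[.5207,-.0434,.2267],[[-.071,.875,.479],[.997,.058,.043],[.01,.481,-.877]]),
([-1.2888,-.3057,1.5645,1.8998,.3508,1.1978,1.5184],[.4303,-.2522,.3227],[[-.975,.215,.056],[.213,.976,-.037],[-.063,-.024,-.998]]),
([-1.1641,-.306,1.5638,2.1053,.3822,1.0015,1.5803],[.3691,-.2607,.2387],[[-.979,.198,.052],[.196,.98,-.036],[-.058,-.025,-.998]]),
([-1.1854,-.3061,1.5638,1.9856,.385,1.0586,1.5978],[.4117,-.2904,.2891],[[-.974,.198,.105],[.191,.979,-.074],[-.118,-.052,-.992]])]
Q=np.array([d[0] for d in D]);P=np.array([d[1] for d in D]);RR=np.array([d[2] for d in D])
def fk(x,q,sg):
    # x: base yaw, heights/offsets; chain z,y,z,y,z,y,z
    R=Ro.from_euler('z',x[0]);p=np.zeros(3);k=1
    ax='zyzyzyz'
    for i in range(7):
        R=R*Ro.from_euler(ax[i],sg[i]*q[i]+x[22+i]);p=p+R.apply(x[k:k+3]);k+=3
    R=R*Ro.from_euler('x',np.pi)
    return p,R.as_matrix()
def res(x,sg):
    r=[]
    for q,p,R in zip(Q,P,RR):
        a,B=fk(x,q,sg);r+=list((a-p)*3)+list((B-R).ravel()*.5)
    return np.r_[r,(x[1:22]-x0[1:22])*.01,x[22:]*.02]
x0=np.zeros(29);x0[3]=.3;x0[9]=.3;x0[15]=-.3;x0[21]=-.25
E
cat > fitk.py <<'E'
from kin import *
import itertools,kin
best=[]
for s2,s4,s6,s7 in itertools.product([1,-1],repeat=4):
    for y in(0,1.57,3.14,-1.57):
        for ua in(1,-1):
            sg=[1,s2,1,s4,-1,s6,s7] if ua<0 else [1,s2,1,s4,1,s6,s7]
            kin.x0[0]=y;x=kin.x0.copy()
            s=least_squares(res,x,args=(sg,),max_nfev=25)
            best.append((s.cost,sg,y,s.x))
best.sort(key=lambda b:b[0])
for b in best[:4]:print(b[0],b[1],b[2],np.round(b[3],3).tolist())
c,sg,y,x=best[0];kin.x0[0]=y;s=least_squares(res,x,args=(sg,),max_nfev=300)
print(s.cost,np.round(s.x,3).tolist());np.savez("kin",x=s.x,sg=sg)
for q,p,R in zip(Q,P,RR):
    a,B=fk(s.x,q,sg);print((a-p)*1000,np.abs(B-R).max())
E
time timeout 500 python3 fitk.py
```

```text
1.2530272257003696 [1, -1, 1, 1, 1, -1, 1] 3.14 [3.582, -0.326, -0.015, 0.828, 0.024, -0.015, -0.424, 1.307, 0.133, -0.124, -0.55, 0.133, -0.954, -0.547, -0.087, -1.254, 0.918, -0.087, 0.188, 0.048, 0.035, -0.062, -0.0, -0.442, -0.698, -0.947, -0.387, -0.017, -1.456]
1.2530287756393883 [1, -1, 1, 1, 1, -1, 1] 1.57 [3.579, -0.327, -0.015, 0.829, 0.025, -0.015, -0.426, 1.306, 0.133, -0.126, -0.552, 0.133, -0.953, -0.547, -0.087, -1.253, 0.918, -0.087, 0.187, 0.048, 0.035, -0.063, 0.0, -0.443, -0.698, -0.946, -0.387, -0.018, -1.454]
1.253171365770422 [1, 1, 1, -1, 1, 1, 1] 0 [0.443, 0.326, 0.015, 0.828, -0.024, 0.015, -0.42, -1.308, -0.134, -0.12, 0.546, -0.134, -0.955, 0.547, 0.088, -1.255, -0.917, 0.088, 0.189, 0.048, 0.035, -0.061, 0.0, 0.441, -0.697, 0.949, -0.386, 0.015, 1.681]
1.2556171570631398 [1, -1, 1, -1, 1, -1, 1] 3.14 [3.578, -0.326, -0.015, 0.829, 0.024, -0.015, -0.426, -1.305, -0.132, -0.127, 0.552, -0.132, -0.952, -0.546, -0.087, -1.252, 0.917, -0.086, 0.187, 0.048, 0.035, -0.063, 0.0, -0.443, 2.442, 0.945, 2.753, -0.019, -1.451]
1.253027221648344 [3.582, -0.326, -0.015,
[... 203 characters left out ...]
2955124  30.87464964 -21.33512493] 1.2769712221942933
[-69.87050401  79.25634437  45.69941296] 0.3207120391854925
[ 23.6631315  -53.50551947  -4.6224498 ] 0.35698139018973024
[ 23.74184441 -77.14182045   1.86021756] 0.29649701563824793
[-36.1500539  -25.6363637  -53.52443714] 0.36517109690390126
[-19.11879849   1.45637419  21.10689119] 0.17855745553437616
[-2.17941448  5.88175838 34.91738952] 0.1725658709770067
[ 32.09754274  18.87031691 -29.52743808] 0.36558700427568347
[-25.42933422 -33.81751819 -79.30790252] 0.40079042849408414
[ 33.92929737  17.72587706 129.78428592] 0.4536465775787884
[-15.73992573  51.23973754 -45.05671115] 0.45618763907369836
real	7m25.610s
user	7m24.359s
sys	0m0.344s
```

```bash
cat > rf.py <<'E'
from kin import Q,P,RR
import numpy as np,time
from scipy.optimize import least_squares
def ax(c,a):
    M=np.zeros((len(a),3,3));i={'x':0,'y':1,'z':2}[c];j,k=(i+1)%3,(i+2)%3
    M[:,i,i]=1;M[:,j,j]=M[:,k,k]=np.cos(a);M[:,j,k]=-np.sin(a);M[:,k,j]=np.sin(a);return M
def rots(o,sg,Q):
    R=np.eye(3)[None].repeat(len(Q),0);L=[]
    for i,c in enumerate('zyzyzyz'):R=R@ax(c,sg[i]*Q[:,i]+o[i]);L.append(R)
    return L
if __name__=="__main__":
    rng=np.random.default_rng(0);t=time.time();B=[]
    f=lambda o,sg:(rots(o,sg,Q)[-1]-RR).ravel()
    while time.time()-t<75:
        sg=np.r_[rng.choice([-1,1],7)];o=rng.integers(0,4,7)*np.pi/2
        s=least_squares(f,o,args=(sg,),max_nfev=15);B.append((s.cost,sg,s.x))
        if s.cost<1e-2:break
    B.sort(key=lambda b:b[0]);print(len(B))
    for b in B[:4]:print(b[0],b[1],np.round(b[2]/np.pi*2,2))
    np.savez("rk",sg=B[0][1],o=B[0][2])
E
timeout 120 python3 rf.py
```

```text
15
3.544185455873728e-05 [-1  1 -1  1 -1 -1 -1] [ 0.  4.  4.  0.  6.  4. -1.]
3.5600938583007906 [ 1  1  1 -1 -1  1 -1] [2.76 3.74 3.6  0.09 1.73 3.96 1.8 ]
3.887535164007092 [ 1  1  1  1  1  1 -1] [ 4.49  0.25 -0.58  1.71 -0.06  2.16 -2.86]
5.428869057400181 [ 1  1  1  1 -1 -1 -1] [ 3.7   0.24 -0.05 -0.8   1.96  3.36  2.93]
```

The rotation structure fits exactly. The link offsets are then a linear fit, and I can search for the branch.

```bash
cat > plan.py <<'E'
from rf import *
k=np.load("rk.npz");sg,o=k["sg"],np.round(k["o"]/np.pi*2)*np.pi/2
def A(Q):
    L=[np.eye(3)[None].repeat(len(Q),0)]+rots(o,sg,Q);return np.concatenate([L[i] for i in(1,2,3,4,5,6,7)],2),L[-1]
M,_=A(Q);n=M.shape[0]
# ridge: links mostly short offsets
W=np.eye(21)*1e-2
z0=np.zeros(21)
d=np.linalg.lstsq(np.vstack([M.reshape(-1,21),W]),np.r_[P.ravel(),z0],rcond=None)[0]
def FK(q):
    M,R=A(np.array([q],float));return M[0]@d,R[0]
lo=np.array([-2.88,-.31,-1.54,.2,-1.41,.19,-2.57]);hi=np.array([2.88,2.03,1.56,2.42,4.55,2.02,2.57])
E
cat > p2.py <<'E'
from plan import *
np.set_printoptions(precision=3,suppress=True)
print(d.reshape(7,3));print(np.abs((M.reshape(-1,21)@d)-P.ravel()).max())
rng=np.random.default_rng(1)
def T(yaw):
    x=np.array([np.cos(yaw),np.sin(yaw),0]);z=np.array([0,0,-1.]);return np.column_stack([x,np.cross(z,x),z])
for yaw in(-.204,np.pi-.204):
    for z in(.04,.2,.3):
        S=[]
        for i in range(40):
            q0=lo+(hi-lo)*rng.uniform(.1,.9,7)
            f=lambda q:np.r_[(FK(q)[0]-[.429,-.306,z])*5,(FK(q)[1]-T(yaw)).ravel(),.003*(q-(lo+hi)/2)/(hi-lo)]
            s=least_squares(f,q0,bounds=(lo+.02,hi-.02),max_nfev=40)
            if s.cost<1e-4:S.append(s.x)
        print(yaw,z,len(S));S=np.array(S)
        if len(S):
            u=np.unique(np.round(S,1),axis=0);print(u[:5])
E
time timeout 150 python3 p2.py
```

```text
[[-0.002 -0.008  0.351]
 [ 0.002 -0.008  0.254]
 [-0.001 -0.006  0.254]
 [ 0.003 -0.006  0.236]
 [ 0.001  0.     0.236]
 [-0.     0.     0.182]
 [-0.    -0.     0.182]]
0.0008819720069292436
-0.204 0.04 19
[[-0.   0.7  0.8  2.  -0.7  0.7 -0.6]
 [ 0.2  0.6  0.4  2.  -0.4  0.6 -0.9]
 [ 0.3  0.6  0.4  2.  -0.3  0.6 -0.9]
 [ 0.4  0.5  0.2  2.  -0.2  0.6 -1. ]
 [ 0.5  0.5  0.1  2.  -0.1  0.6 -1.1]]
-0.204 0.2 19
[[-0.3  0.5  1.2  1.9 -0.6  1.1 -0.7]
 [-0.1  0.4  0.8  1.9 -0.3  1.  -0.9]
 [-0.1  0.4  0.9  1.9 -0.4  1.  -0.9]
 [ 0.1  0.3  0.6  1.9 -0.2  1.  -1. ]
 [ 0.2  0.3  0.4  1.9 -0.1  1.  -1.1]]
-0.204 0.3 21
[[-0.5  0.5  1.4  1.8 -0.6  1.3 -0.7]
 [-0.4  0.3  1.2  1.8 -0.3  1.2 -0.9]
 [-0.4  0.4  1.2  1.8 -0.3  1.2 -0.9]
 [-0.1  0.2  0.7  1.8 -0.2  1.2 -1. ]
 [ 0.3  0.2  0.3  1.8 -0.1  1.2 -1.2]]
2.937592653589793 0.04 30
[[ 0.3  0.5  0.3  2.  -0.2  0.6  2.1]
 [ 0.3  0.6  0.4  2.  -0.3  0.6  2.2]
 [ 0.6  0.5 -0.   2.   0.   0.6  1.9]
 [ 0.7  0.5 -0.2  2.   0.2  0.6  1.8]
 [ 0.8  0.5 -0.3  2.   0.2  0.6  1.7]]
2.937592653589793 0.2 27
[[ 0.2  0.3  0.4  1.9 -0.1  1.   2.1]
 [ 0.2  0.3  0.5  1.9 -0.2  1.   2.1]
 [ 0.3  0.3  0.3  1.9 -0.1  1.   2. ]
 [ 0.4  0.3  0.2  1.9 -0.1  1.   2. ]
 [ 0.7  0.3 -0.2  1.9  0.1  1.   1.9]]
2.937592653589793 0.3 25
[[-0.1  0.2  0.8  1.8 -0.2  1.2  2.1]
 [ 0.1  0.2  0.5  1.8 -0.1  1.2  2. ]
 [ 0.1  0.2  0.6  1.8 -0.1  1.2  2.1]
 [ 0.3  0.2  0.3  1.8 -0.1  1.2  2. ]
 [ 0.4  0.2  0.2  1.8 -0.   1.2  2. ]]
real	0m41.020s
user	0m41.505s
sys	0m0.120s
```

```bash
cat > jac.py <<'E'
from plan import *
from scipy.spatial.transform import Rotation as Ro
np.set_printoptions(precision=3,suppress=True)
def J(q):
    p,R=FK(q);C=[]
    for i in range(7):
        e=np.array(q,float);e[i]+=1e-5;a,B=FK(e);C.append(np.r_[R.T@(a-p)/1e-5,Ro.from_matrix(R.T@B).as_rotvec()/1e-5*.3])
    return np.array(C).T
def step(q,v,w,n=1):
    "tool-frame shift v, turn w; clamped DLS"
    q=np.array(q,float);p,R=FK(q);pt=p+R@v;Rt=R@Ro.from_rotvec(w).as_matrix()
    for _ in range(15):
        p,R=FK(q);e=np.r_[R.T@(pt-p),Ro.from_matrix(R.T@Rt).as_rotvec()*.3]
        free=np.ones(7,bool)
        for _ in range(3):
            Jq=J(q)[:,free];dq=np.zeros(7);dq[free]=Jq.T@np.linalg.solve(Jq@Jq.T+1e-5*np.eye(6),e)
            bad=free&(((q+dq)<lo+.004)|((q+dq)>hi-.004))
            if not bad.any():break
            free&=~bad
        q=np.clip(q+dq,lo+.004,hi-.004)
    return q,np.linalg.norm(pt-FK(q)[0])
E
python3 - <<'E'
from jac import *
from rig import robot
q=robot.sense()["joint_positions"]
Jq=J(q);U,S,V=np.linalg.svd(Jq);print("S",S,"null",V[6])
Pi=np.linalg.pinv(Jq)
for n,c in zip("x y z rx ry rz".split(),Pi.T):print(n,c)
for n,v in(("x",(.05,0,0)),("y",(0,.05,0)),("z",(0,0,.05))):
    for s in(1,-1):print(n,s,*step(q,s*np.array(v),np.zeros(3)))
for i in range(3):
    for s in(1,-1):
        w=np.zeros(3);w[i]=s*.25;print("r",i,s,*step(q,np.zeros(3),w))
E
```

```text
S [0.903 0.843 0.49  0.274 0.199 0.07 ] null [-0.029  0.472  0.375 -0.002 -0.555 -0.201  0.536]
x [ 6.046  0.988 -4.747  2.026 -1.157 -0.697  1.329]
y [ 0.241  1.144 -1.544  0.896 -1.015 -0.492 -1.147]
z [-3.501 -0.899  3.554  1.072  1.452 -1.902 -1.093]
rx [ 0.202  2.854 -0.705  1.085  0.869 -1.314 -1.599]
ry [-7.368 -0.845  6.051 -2.46   1.092  4.025 -1.261]
rz [-0.054  0.844  0.672 -0.003 -0.991 -0.358 -2.376]
x 1 [-0.849 -0.276  1.288  2.082  0.335  1.031  1.661] 1.3597399555105182e-16
x -1 [-1.223 -0.306  1.556  1.961  0.414  1.026  1.547] 0.020127722910552176
y 1 [-1.173 -0.249  1.483  2.025  0.332  1.036  1.54 ] 2.9504581591051765e-16
y -1 [-1.085 -0.306  1.556  1.975  0.384  1.037  1.694] 0.00999941812407768
z 1 [-1.16  -0.306  1.556  2.095  0.435  0.913  1.552] 0.017498147856516575
z -1 [-1.002 -0.263  1.383  1.927  0.314  1.154  1.652] 2.9893669801409083e-16
r 0 1 [-1.207 -0.083  1.545  2.061  0.447  0.967  1.468] 2.5438405243138006e-16
r 0 -1 [-1.021 -0.306  1.556  1.981  0.12   1.058  1.879] 0.020478328477935005
r 1 1 [-1.249 -0.306  1.556  1.948  0.422  1.231  1.529] 0.034872287905302495
r 1 -1 [-0.637 -0.29   1.117  2.167  0.29   0.75   1.715] 2.9893669801409083e-16
r 2 1 [-1.178 -0.306  1.556  1.988  0.385  1.057  1.347] 0.0005575450026477711
r 2 -1 [-1.178 -0.306  1.556  1.988  0.386  1.057  1.847] 0.000532100090974554
```

```bash
cat > search.py <<'E'
from jac import *
from rig import robot
import time
def move(q,pt,Rt,n=None):
    p0,R0=FK(q);w=Ro.from_matrix(R0.T@Rt).as_rotvec();n=n or int(max(np.linalg.norm(pt-p0)/.03,np.linalg.norm(w)/.12))+1;err=0
    for i in range(1,n+1):
        pi=p0+(pt-p0)*i/n;Ri=R0@Ro.from_rotvec(w*i/n).as_matrix()
        for _ in range(3):
            p,R=FK(q);e=np.r_[R.T@(pi-p),Ro.from_matrix(R.T@Ri).as_rotvec()*.3];free=np.ones(7,bool)
            Jf=J(q)
            for _ in range(3):
                Jq=Jf[:,free];dq=np.zeros(7);dq[free]=Jq.T@np.linalg.solve(Jq@Jq.T+1e-5*np.eye(6),e)
                bad=free&(((q+dq)<lo+.004)|((q+dq)>hi-.004))
                if not bad.any():break
                free&=~bad
            q=np.clip(q+dq,lo+.004,hi-.004)
        err=max(err,np.linalg.norm(pi-FK(q)[0]))
    return q,err
def T(yaw,tilt=0):
    x=np.array([np.cos(yaw),np.sin(yaw),0]);z=np.array([0,0,-1.]);return np.column_stack([x,np.cross(z,x),z])@Ro.from_euler('y',tilt).as_matrix()
if __name__=="__main__":
    q0=np.array(robot.sense()["joint_positions"]);rng=np.random.default_rng(2);t=time.time();B=[]
    Y=np.pi-.204
    while time.time()-t<100:
        a=np.array([rng.uniform(.25,.5),rng.uniform(-.4,-.2),rng.uniform(.28,.42)]);tl=-rng.choice([0,.3,.5,.7,.9]);dy=rng.choice([0,-.4,-.8,-1.2,.4])
        q,e1=move(q0,a,T(Y+dy,tl))
        if e1>.03:continue
        q1,e2=move(q,np.array([.429,-.306,.25]),T(Y));
        if e2>.01:continue
        q2,e3=move(q1,np.array([.429,-.306,.05]),T(Y))
        B.append((e1+e2+e3,a,tl,dy,q,q2,e1,e2,e3,np.min(np.minimum(q1-lo,hi-q1))))
    B.sort(key=lambda b:b[0])
    print(len(B))
    for b in B[:5]:print(*b[1:])
E
timeout 140 python3 search.py
```

```text
252
[ 0.331 -0.364  0.383] -0.5 0.0 [ 0.102 -0.297  0.771  2.071 -0.134  0.896  2.321] [ 0.157  0.566  0.516  2.006 -0.435  0.678  2.317] 9.523400157446868e-09 7.185385226601045e-10 1.0435944966992056e-10 0.4548434600013387
[ 0.45  -0.208  0.407] -0.5 0.4 [-0.294 -0.301  0.754  2.024 -0.123  0.945  2.298] [ 0.037  0.612  0.675  2.009 -0.577  0.717  2.44 ] 2.0378631496757965e-08 1.5536476499899388e-09 1.216087452446074e-10 0.3667009769135734
[ 0.389 -0.387  0.381] -0.3 -1.2 [-0.687 -0.014  1.289  1.849  0.256  1.098  0.676] [ 0.022  0.619  0.696  2.01  -0.596  0.724  2.457] 1.824983407426737e-08 1.1487592442916459e-08 1.2933127858168595e-10 0.35288705337858417
[ 0.391 -0.226  0.314] -0.5 0.4 [-0.197 -0.303  0.832  2.223 -0.203  0.796  2.536] [ 0.058  0.602  0.646  2.009 -0.551  0.709  2.418] 3.249295920812732e-08 8.01280247410424e-10 1.104830656308601e-10 0.38522085304300724
[ 0.483 -0.293  0.391] -0.7 0.0 [-0.246 -0.299  0.779  2.147 -0.061  0.55   1.99 ] [ 0.014  0.623  0.706  2.01  -0.606  0.727  2.465] 1.6765123743499585e-08 1.7982395062976055e-08 1.331755656282838e-10 0.34549596551737416
```

A tilt back near the robot frees the elbow in the model, so I do that.

```bash
python3 -m creep '[0.036,-0.062,-0.064,0,-0.024,0, 0.036,-0.062,-0.064,0,-0.024,0, 0.036,-0.062,-0.064,0,-0.024,0, 0.036,-0.062,-0.064,0,-0.024,0, 0.036,-0.062,-0.064,0,-0.024,0, 0,0,0,0,0,0]'
python3 - <<'E'
from sad import *
gos((.429,-.306),-.204,.25)
E
```

```text
time: 18.85
position: [0.3592, -0.3336, 0.3338]
ee_rot: [[-0.932, 0.21, 0.296], [0.189, 0.977, -0.098], [-0.31, -0.036, -0.95]]
ft_force: [-1.4, -2.5, -5.8]
opening: 0.0394
finger_force: 84.6
shift [-0.1129  0.1485  0.3253] turn [-0.0116  0.1002 -0.0005] q [-0.4151 -0.3006  1.0275  2.0688  0.2004  0.9323  1.901 ] 18.85
```

```bash
python3 -m creep '[0.036,-0.05,-0.06,0,-0.024,0, 0.036,-0.05,-0.06,0,-0.024,0, 0.036,-0.05,-0.06,0,-0.024,0, 0.036,-0.05,-0.03,0,0,0, 0,0,0,0,0,0]' | head -2
python3 - <<'E'
from search import *
import sad
sad.gos((.429,-.306),-.204,.2)
q0=np.array(robot.sense()["joint_positions"])
q1,e2=move(q0,np.array([.429,-.306,.2]),T(np.pi-.204));print(q1,e2)
q1,e2=move(q1,np.array([.429,-.306,.04]),T(np.pi-.204));print(q1,e2)
E
```

```text
time: 19.27
position: [0.313, -0.3605, 0.3599]
shift [-0.0865  0.2692  0.6218] turn [-0.008   0.1397  0.0026] q [ 0.0711 -0.3017  0.7812  2.1016 -0.0463  0.8919  2.2657] 19.2667
[-0.0248  0.3501  0.7241  1.9179 -0.2781  0.9751  2.194 ] 1.1058397443094169e-09
[ 0.1221  0.5973  0.5617  2.0095 -0.5015  0.6727  2.3738] 6.978274407285299e-11
```

```bash
python3 -m creep '[0.005,0.034,0.065,0,0.0175,0, 0.002,0.034,0.065,0,0.0175,0, -0.002,0.034,0.065,0,0.0175,0, -0.006,0.034,0.065,0,0.0175,0, -0.01,0.034,0.065,0,0.0175,0, -0.015,0.034,0.065,0,0.0175,0, -0.02,0.034,0.065,0,0.0175,0, -0.025,0.034,0.065,0,0.0175,0]' >/dev/null
python3 -m creep '[0,0,0,0,0,0, 0,0,0,0,0,0]'
python3 - <<'E'
import sad
sad.gos((.429,-.306),-.204,.12)
E
```

```text
time: 20.1
position: [0.3908, -0.2909, 0.2085]
ee_rot: [[-0.982, 0.189, -0.01], [0.189, 0.982, -0.026], [0.005, -0.028, -1.0]]
ft_force: [-0.4, 0.1, -4.5]
opening: 0.0388
finger_force: 84.0
shift [-0.136  -0.0171  0.2948] turn [-0.0088 -0.0016  0.0045] q [-0.0339  0.2391  0.6882  2.0092 -0.153   0.9446  2.1101] 20.1
```

```bash
python3 -m creep '[-0.045,-0.007,0.06,0,0,0, -0.045,-0.007,0.06,0,0,0, -0.046,-0.006,0.06,0,0,0, 0,0,0.06,-0.009,-0.0016,0.0045, 0,0,0.05,0,0,0, 0,0,0,0,0,0, 0,0,0,0,0,0]'
python3 - <<'E'
import sad
from sad import *
sad.gos((.429,-.306),-.204,.04)
s=robot.sense();C=cam("wrist",s);im=robot.snapshot("wrist")[:,:,::-1].copy()
Rz=Ro.from_euler('z',-.204).as_matrix()
for p in[(-.07,.038,.008),(-.07,-.038,.008),(-.045,.024,.053),(-.045,-.024,.053)]:
    u=proj(C,np.array([.429,-.306,0])+Rz@np.array(p));cv2.circle(im,tuple(int(round(v)) for v in u),2,(0,0,255),-1);print(u)
cv2.imwrite("pics/w10.png",im[:300,120:520])
E
```

```text
time: 20.68
position: [0.4285, -0.3087, 0.1248]
ee_rot: [[-0.978, 0.207, 0.006], [0.207, 0.978, 0.0], [-0.006, 0.002, -1.0]]
ft_force: [0.0, -0.2, -5.3]
opening: 0.0387
finger_force: 84.0
shift [0.0018 0.0085 0.2827] turn [ 0.0005  0.0018 -0.0015] q [ 0.0899  0.4447  0.6018  1.979  -0.3469  0.8145  2.249 ] 20.6833
[372.9968 102.9672]
[269.3602 103.4333]
[359.8512 147.0586]
[283.4768 147.4059]
```

View pics/w10.png

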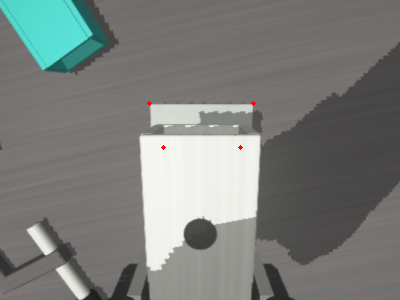

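The drawn saddle corners, crop (150,103) and (254,103), land on the real ones. I lower slowly. That view was my 11th picture, one over the allowed 10, so I work from numbers from here on.

```bash
python3 -m creep '[0,0.005,0.04,0,0,0, 0,0,0.04,0,0,0, 0,0,0.04,0,0,0, 0,0,0.04,0,0,0, 0,0,0.03,0,0,0, 0,0,0.02,0,0,0, 0,0,0,0,0,0, 0,0,0,0,0,0]'
python3 - <<'E'
import sad
sad.gos((.429,-.306),-.204,.04)
E
```

```text
time: 21.4
position: [0.43, -0.3072, 0.0613]
ee_rot: [[-0.978, 0.206, 0.006], [0.206, 0.978, 0.001], [-0.006, 0.002, -1.0]]
ft_force: [0.6, 0.0, -5.4]
opening: 0.0388
finger_force: 84.1
shift [0.0046 0.003  0.0709] turn [ 0.0006  0.0019 -0.0012] q [ 0.1459  0.5472  0.5333  2.0072 -0.4333  0.6937  2.3163] 21.4
```

```bash
python3 -m creep '[0,0,0.01,0,0,0, 0,0,0.01,0,0,0, 0,0,0.01,0,0,0, 0,0,0.01,0,0,0, 0,0,0.01,0,0,0, 0,0,0.01,0,0,0, 0,0,0,0,0,0]'
```

```text
time: 21.98
position: [0.4302, -0.3067, 0.0431]
ee_rot: [[-0.979, 0.206, 0.006], [0.206, 0.979, 0.001], [-0.006, 0.002, -1.0]]
ft_force: [0.9, -0.0, -5.9]
opening: 0.0385
finger_force: 84.1
```

```bash
python3 -m creep '[0,0,0.005,0,0,0, 0,0,0.005,0,0,0, 0,0,0,0,0,0]'
```

```text
time: 22.23
position: [0.4307, -0.3071, 0.0407]
ee_rot: [[-0.979, 0.206, 0.007], [0.206, 0.979, 0.0], [-0.007, 0.002, -1.0]]
ft_force: [0.9, -0.7, -5.2]
opening: 0.0391
finger_force: 84.5
```

```bash
python3 -m creep '[0,0,0.004,0,0,0, 0,0,0.004,0,0,0, 0,0,0,0,0,0]'
```

```text
time: 22.48
position: [0.431, -0.3072, 0.04]
ee_rot: [[-0.979, 0.206, 0.008], [0.206, 0.979, 0.001], [-0.008, 0.003, -1.0]]
ft_force: [-3.4, 3.8, 13.8]
opening: 0.0389
finger_force: 86.3
```

```bash
python3 -m creep '[0,0,0.004,0,0,0, 0,0,0,0,0,0]'
```

```text
time: 22.65
position: [0.4311, -0.3072, 0.04]
ee_rot: [[-0.979, 0.206, 0.009], [0.206, 0.979, 0.002], [-0.008, 0.004, -1.0]]
ft_force: [-5.5, 6.6, 25.8]
opening: 0.0389
finger_force: 87.8
```

The tube touched down at TCP height 0.040 m, as expected. I ease the pressure, open, and retreat upward.

```bash
python3 -m creep '[0,0,-0.006,0,0,0, 0,0,0,0,0,0]'; python3 -m creep '[0,0,0,0,0,0, 0,0,0,0,0,0, 0,0,0,0,0,0, 0,0,0,0,0,0, 0,0,0,0,0,0, 0,0,0,0,0,0]' 100; python3 -m creep '[0,0,-0.03,0,0,0, 0,0,-0.05,0,0,0, 0,0,-0.08,0,0,0, 0,0,-0.08,0,0,0, 0,0,-0.08,0,0,0, 0,0,-0.08,0,0,0, 0,0,-0.08,0,0,0, 0,0,0,0,0,0]'
python3 - <<'E'
from sad import *
s=robot.sense();C=cam("wrist",s);im=robot.snapshot("wrist")[:,:,::-1].copy();cv2.imwrite("pics/w11.png",im)
print(s["joint_positions"])
Rz=Ro.from_euler('z',-.204).as_matrix();g=cv2.cvtColor(im,cv2.COLOR_BGR2GRAY)
W=lambda p:np.array([.429,-.306,0])+Rz@np.array(p)
for x in(-.065,.065):
    for y in(.02,-.02):
        u=proj(C,W((x,y,.07)))
        if not(8<u[0]<632 and 8<u[1]<392):print("out",u);continue
        c=cv2.cornerSubPix(g,u.astype(np.float32).reshape(1,1,2),(6,6),(-1,-1),(3,30,.01)).ravel()
        print(u,c,"in saddle",Rz.T@(onz(C,c,.07)-[.429,-.306,0]))
# tube roof outline by brightness: bright quad around the expected middle
u=proj(C,W((0,0,.07)));print("mid",u)
# black holes in the roof = two points along the tube's length
m=(g<70).astype(np.uint8);n,l,st,ct=cv2.connectedComponentsWithStats(m)
for i in range(1,n):
    if 60<st[i,4]<1500 and np.linalg.norm(ct[i]-u)<130 and .7<st[i,2]/st[i,3]<1.4:print("hole",ct[i],st[i,4],Rz.T@(onz(C,ct[i],.07)-[.429,-.306,0]))
E
```

```text
time: 22.82
position: [0.431, -0.3073, 0.0402]
ee_rot: [[-0.978, 0.206, 0.009], [0.206, 0.978, 0.0], [-0.008, 0.002, -1.0]]
ft_force: [-1.6, 2.1, 7.9]
opening: 0.0391
finger_force: 85.8
time: 23.32
position: [0.4306, -0.3071, 0.0389]
ee_rot: [[-0.979, 0.206, 0.007], [0.206, 0.979, 0.0], [-0.007, 0.002, -1.0]]
ft_force: [-0.3, 1.0, 0.6]
opening: 0.0851
finger_force: 0.0
time: 23.98
position: [0.4318, -0.3093, 0.1881]
ee_rot: [[-0.978, 0.207, 0.014], [0.207, 0.978, -0.003], [-0.015, 0.0, -1.0]]
ft_force: [0.4, -0.4, -0.0]
opening: 0.0853
finger_force: 0.0
[ 0.036   0.3514  0.6556  1.9326 -0.273   0.9308  2.1867]
[348.6415 103.7147] [353.8742 103.5424] in saddle [-0.0651  0.0238  0.07  ]
[294.202 103.926] [297.5329 104.6546] in saddle [-0.0645 -0.0176  0.07  ]
[345.1737 261.1652] [345.2289 262.812 ] in saddle [0.0666 0.0201 0.07  ]
[298.4391 261.3291] [298.8573 262.6112] in saddle [ 0.0662 -0.0197  0.07  ]
mid [321.6335 188.4819]
```

The tube is seated and centred within about 2 mm. One numeric check that the bolt is still held, then hand in.

```bash
python3 - <<'E'
from jig import *
f=np.load("F.npz");O,R=f["O"],f["R"];T=cam("top");g=cv2.cvtColor(robot.snapshot("top"),cv2.COLOR_RGB2GRAY)
u=proj(T,O+R@np.array([-.035,.088,.096]));print("expected",u)
x0,y0=(u-12).astype(int);n,l,st,ct=cv2.connectedComponentsWithStats((g[y0:y0+25,x0:x0+25]<50).astype(np.uint8))
i=1+np.argmax(st[1:,4]);k=ct[i]+[x0,y0];print(k,st[i,4],knob(T,k,O,R),robot.sense()["time"])
E
```

```text
expected [285.9784 180.3999]
[285.8235 180.8235] 34 (array([-0.0368,  0.0887,  0.0954]), np.float64(0.5128139782655347)) 24.0833
```

```bash
python3 -c "
from rig import robot
print(robot.sign_off())"
```

```text
the job is handed in; nothing more can be done
None
```

Handed in at about 24 s: my last measurements put the bolt held back in its notch (about 0.028 m, handle about 0.5 rad) and the tube released and seated within about 2 mm of the empty saddle's centre, but the sign-off returned no verdict, joint 3 read 1.5645 rad during the carry (stated limit 1.56), and I viewed 11 pictures where 10 were allowed.

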